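# Fetch the parts box from behind the canister

## Task

Fetch the parts box with the flat pull tab out of the stock bay: first take the filter canister that stands in front of it aside and stand it gently upright on the cork mat, then draw the box out from under the bay's shelf and set it down gently, flat on the floor of the assembly tray. Keep the box level and the canister upright the whole way, so that no parts spill, and leave the other box, the other canister and the things on the bench where they are.

Things in the scene. Friction and masses are not known exactly. Their poses are not given: they have to be found in the camera images.
- bay: Fixed metal stock bay, two lanes, 235 long (x) x 214 wide (y). Origin on the bench, below the shelf's front edge, midway between the lanes; +x runs from the open front to the back, z up. Deck 6 thick, x = -125 to 110. Lane centre lines at y = +60 and -60; lanes 64 wide between rails that rise to z = 12. A 20 high stop on the deck closes the back.
- shelf_edge (a point): Middle of the top front edge of the bay's shelf, at x = 0, z = 70 of the bay. The shelf is 4 thick and covers the bay from x = 0 to 110 (66 is its underside), with side walls at y = +-105; in front (x < 0) the bay is open above. A box comes out only forwards, along the bay's -x: drawn out 105 it is clear of the shelf.
- box_center (a point): Centre (half-way up) of the target parts box: open steel tin 90 long (x) x 56 wide (y) x 50 high, with small parts in it, 0.2 to 0.4 kg, loose. It stands in either lane, under the shelf, its axes like the bay's (within 0.02 rad). A flat upright pull tab sticks out of its front (-x) face. Once out from under the shelf it can be gripped across its 56 width.
- tab_grip (a point): Grip point on the target box's pull tab, 73 in front of box_center along the box's -x and 9 above box_center. The tab is a rigid plate in the vertical plane along x: 14 thick (y), sticking out 46 from the box's front face (from x = -45 to -91 of the box), its lower edge 20 and top edge 48 above the box's underside.
- canister_center (a point): Centre (half-way up) of the canister that stands upright in front of the target box: grey metal filter canister, 56 diameter up to 74 high, then a neck of 38 diameter, 90 high in all, 0.2 to 0.4 kg. It stands on the bay's deck in the same lane, its back about 10 mm in front of the pull tab. Can be gripped across its body from above.
- otherbox_center (a point): Centre of the other parts box, same tin, but with a round knob (30 diameter) in place of the tab; it stands in the other lane. Leave it alone.
- othercan_center (a point): Centre of the other canister (identical), in front of the box with the knob. Leave it alone.
- tray: Fixed grey assembly tray, 190 long (x) x 130 wide (y), walls 4 thick and 15 high, floor 4 thick; origin under its centre on the bench, axes along its sides. It is on the left or on the right of the bay. The box fits in flat with its long side along the tray's; the pull tab may then reach over the tray's low wall.
- mat_top (a point): Centre of the top face of the cork mat, 120 x 120 x 3, fixed on the bench on the side opposite the tray. Its axes lie along its sides.
- jar: Bystander: small glass jar with steel cap, 52 diameter, 70 high, standing on the bench beside or behind the bay; origin under its centre.
- driver: Bystander: screwdriver with black handle lying on the bench beside or behind the bay, about 0.2 m long; origin near its middle on the underside, along its x.
Things that resemble listed ones, but are neither listed nor needed, are in the scene too. Of the things that look like the part that bears mat_top, take the one that is nearest to the robot's base at the start. What is shaped like the part that bears canister_center but turquoise is not meant.

How it is judged:
On the way, in this order (a step that is already met when the one before it is completed fails the run):
1. the front canister stands upright on the cork mat (horizontal distance between canister_center and mat_top below 0.05 m and height (world z) of canister_center below 0.054 m and angle between canister_center's own z axis and vertical below 0.1 rad), for 0.2 s.
2. the box with the tab has been drawn forward clear of the shelf (x of box_center in the frame of bay below -0.045 m), for 0.05 s.
At the end, for the whole second after the job is handed in: The canister stands upright (within 0.1 rad) on the cork mat, its axis within 50 mm of the mat's centre; the box with the tab stands flat (within 0.06 rad) on the tray's floor, inside its walls; both released and at rest (all of step 1 and x of box_center in the frame of tray between -0.065 and 0.065 m and y of box_center in the frame of tray between -0.055 and 0.055 m and height (world z) of box_center below 0.034 m and angle between box_center's own z axis and vertical below 0.06 rad and linear speed of each of box, canister below 0.02 m/s); the robot touches nothing.
It fails at once if the box with the tab is tilted more than 0.5 rad (parts spill) or its canister is tipped more than 0.6 rad (angle between box_center's own z axis and vertical above 0.5 rad or angle between canister_center's own z axis and vertical above 0.6 rad).
It fails at once if the box or the front canister is let fall (moving faster than 0.6 m/s, as after a drop of 18 mm, with no finger on it) ((linear speed of box above 0.6 m/s and contact force between box and the fingers below 0.1 N) or (linear speed of canister above 0.6 m/s and contact force between canister and the fingers below 0.1 N)).
It fails at once if the other box is moved more than 20 mm (distance of otherbox_center from where it was at the start of the episode above 0.02 m).
It fails at once if the other canister is moved more than 20 mm or tipped (distance of othercan_center from where it was at the start of the episode above 0.02 m or angle between othercan_center's own z axis and vertical above 0.4 rad).
It fails at once if the jar or the screwdriver is moved more than 30 mm (distance of any of jar, driver from where it was at the start of the episode above 0.03 m).
It also fails if it takes over 70 s, if anything falls off the work surface, if the arm or the gripper's body presses on something with over 40 N, if the wrist force passes 120 N, or if a joint passes its speed limit or range.

## Robot

A 6-joint arm with a two-finger parallel gripper is mounted at the origin on the work surface. World frame = base frame: x ahead of the robot, y to its left, z up, the work surface at z = 0. Lengths are in m, angles in rad, forces in N, time in s.
With the tool pointing down it reaches from about 0.275 to 0.85 m from the base axis. Payload 19 kg.
Tool frame: the origin (TCP) lies at the very end of the fingers, on their centre line; the grasp point (between the pads) lies 19 mm behind it (manip.hold_point_z is the distance from the TCP to the grasp point, in m); z points along the fingers, y is the direction in which the jaws open and shut (so a half turn about z gives the same grasp; the last joint's range is limited). The gripper opens to 85 mm and grips with 20 to 120 N. Pads are 22 mm wide; open, the fingers measure 114 mm over their backs; the gripper's body (76 mm by 85 mm) begins 54 mm behind the grasp point. The pads swing forward as they close: fully open they stand 13 mm farther back than shut.
Start: joints at [-1.351, 0.15, 1.437, -0, 1.554, -0.134], TCP at [0.199, -0.539, 0.231] pointing down, gripper open.
Joint ranges: [-2.8, 2.8], [-0.68, 2.1], [0.12, 2.68], [-1.39, 4.53], [0.16, 2.79], [-2.81, 2.81]. Speed limits (rad/s): [1.89, 1.89, 2.22, 3.01, 3.01, 3.01].

## Interface

Orientations are given as a unit quaternion [x, y, z, w].
In Python, from rig import manip, cams, order gives the robot as it stands.
- The arm moves only by the shell command python3 -m inch 'ROWS' [FORCE]. ROWS is JSON, a list that holds one entry, the list of rows, each a list of 5 numbers: the opening, from 0 (shut) to 1 (fully open), then the shift along the world's x, y, z in cm, then the turn about the world's z in rad. A call has 1 to 8 rows; each row is the pose to reach, as a shift and turn from the pose commanded when the call began; what a row does not reach only later rows make up. A row lasts 1/10 s, in which the tool goes at most 50 mm and 8.59 degrees, less where a joint would pass 70% of its speed; a pose out of reach is approached as far as the arm can. A call with a gripper value outside its range is refused whole. The fingers move at their own pace and stop on an object; FORCE is the grip in N (left out, the last holds). Time passes only in rows, so rows that repeat a pose let the fingers close. It gives the time, the measured TCP pose, the force and the opening at its end, in the units of the state.
- manip.get_state(): the state, without advancing time (a new reading comes with each control period).
- cams.capture(name): name is "scene" or "top" or "wrist"; returns a dict with "img" (420x560x3 uint8, blue, green, red), "fovy" (degrees; the focal length in pixels is half the picture's height over the tangent of half this angle, whatever the lens; pixels are square), "cx", "cy" (the principal point, pixels), "rvec" (rotation vector, rad) and "tvec" (3), from world to camera coordinates, as OpenCV has them; the wrist camera has in their place "hand_eye" (4x4, takes a point from camera to tool coordinates, whose origin is the TCP and whose axes are the flange's). Camera axes: x right, y down, z forward; pixel columns grow to the right and rows downward; lengths in m; the calibration is good to about 2 mm. A picture is of the moment at which its call begins: read the wrist's pose just before it. There is no depth.
- order.job_done(): hands the job in, once; it reports no verdict.
The state is a dict: "time": time; "qpos": joint angles; "joint_velocities": joint speeds; "joint_efforts": joint torques, N m; "tcp_pos": TCP position; "tool_rot": TCP orientation; "contact_force": force on the tool from outside, world axes, zero at the start; "ft_torque": the same for the moment, N m; "gripper_width": finger opening in m.
Only numpy, scipy, OpenCV 4.12 (cv2) and the standard library are available. Lean on these libraries where they do the work, as an engineer would, in place of code of your own. Each camera call takes 0.05 s, during which the arm holds its last target.

## Working session

There is one attempt and no reset: what is moved stays moved. The work goes in short steps, Python scripts to look and compute and a shell command to move; the robot and the scene stay as the last step left them, time stands still between calls to the robot, and variables do not carry over. Pictures are saved under pics/ and viewed, and the job is handed in when it is done.

```bash
ls; mkdir -p pics; python3 - <<'E'
from rig import manip,cams
import cv2
s=manip.get_state();print(s)
for n in ["scene","top","wrist"]:
    c=cams.capture(n);cv2.imwrite(f"pics/{n}0.png",c["img"]);print(n,{k:v for k,v in c.items() if k!="img"})
E
```

```text
pics
{'time': 0.0, 'qpos': array([-1.35102506e+00,  1.50935229e-01,  1.43798933e+00, -2.12709298e-06,
        1.55381928e+00, -1.33987042e-01]), 'joint_velocities': array([ 0.00175465, -0.00127512, -0.00068593,  0.00030739, -0.00053235,
        0.00025654]), 'joint_efforts': array([-1.36750655e-04, -7.13039017e+01, -5.70870960e+01, -1.60643172e-04,
        8.84104898e-03,  2.30857876e-05]), 'tcp_pos': array([ 0.19912957, -0.53916154,  0.23072514]), 'tool_rot': array([ 9.84397458e-01,  1.75958271e-01, -2.57433080e-05, -5.75019730e-04]), 'contact_force': array([ 0.94018797,  0.51790026, -0.01958676]), 'ft_torque': array([-0.03832237,  0.03883315, -0.03812971]), 'gripper_width': 0.08539406654025214}
scene {'fovy': 52.33229387809037, 'cx': 283.627178779434, 'cy': 214.29421843880408, 'rvec': array([ 1.77296013,  1.5316778 , -0.72081461]), 'tvec': array([-0.16982763, -0.25215137,  1.43637747])}
top {'fovy': 43.21921916474458, 'cx': 280.4340005665526, 'cy': 205.61750948753217, 'rvec': array([ 2.11400179, -2.11764168,  0.19499503]), 'tvec': array([0.07185262, 0.54454507, 1.38708768])}
wrist {'fovy': 63.869855055978405, 'cx': 276.15888447890165, 'cy': 211.45377967813607, 'hand_eye': array([[ 8.58833041e-05, -9.51896935e-01, -3.06418372e-01,
         7.88302522e-02],
       [ 9.99998942e-01,  5.26678928e-04, -1.35586140e-03,
         1.30802242e-03],
       [ 1.45202441e-03, -3.06417931e-01,  9.51895973e-01,
        -1.43131160e-01],
       [ 0.00000000e+00,  0.00000000e+00,  0.00000000e+00,
         1.00000000e+00]])}
```

View pics/scene0.png

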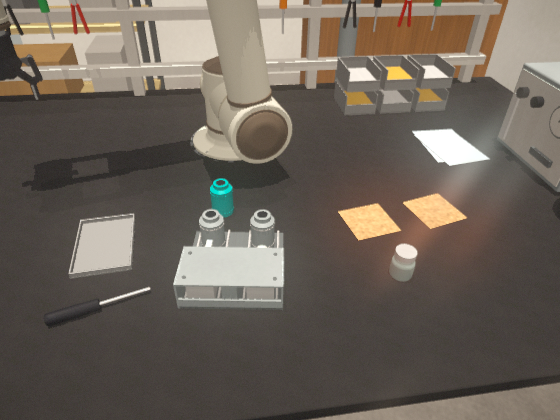

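View pics/top0.png

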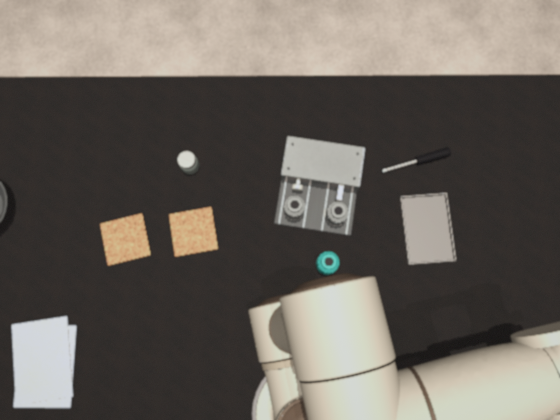

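View pics/wrist0.png

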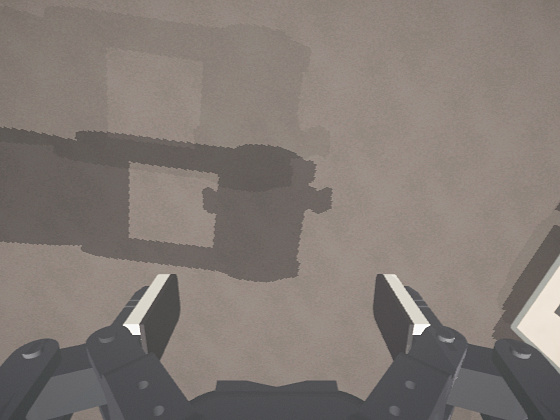

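The scene view shows the bay at about (232,272), the tray at (105,243), the jar at (403,262) and the driver at (98,303). The two cork mats are at (368,221) and (434,210). In the top view the bay is at (320,185), with canisters at (294,206) and (338,211), the turquoise one at (328,262), and mats at (193,231) and (125,239). Next I'll zoom in on the tab and knob and measure.

```bash
cat > h.py <<'E'
import numpy as np,cv2
from rig import manip,cams
from scipy.spatial.transform import Rotation as R
def K(c):
    f=c["img"].shape[0]/2/np.tan(np.radians(c["fovy"])/2)
    return np.array([[f,0,c["cx"]],[0,f,c["cy"]],[0,0,1]])
def pose(c,st=None):
    # returns camera centre, Rcw (cam->world)
    if "hand_eye" in c:
        T=np.eye(4);T[:3,:3]=R.from_quat(st["tool_rot"]).as_matrix();T[:3,3]=st["tcp_pos"]
        M=T@c["hand_eye"];return M[:3,3],M[:3,:3]
    r=cv2.Rodrigues(c["rvec"])[0];return -r.T@c["tvec"],r.T
def ray(c,uv,z,st=None):
    o,r=pose(c,st);uv=np.atleast_2d(uv).astype(float)
    d=(r@np.linalg.inv(K(c))@np.c_[uv,np.ones(len(uv))].T).T
    return o+d*((z-o[2])/d[:,2])[:,None]
def proj(c,P,st=None):
    o,r=pose(c,st);p=(np.atleast_2d(P)-o)@r@K(c).T;return p[:,:2]/p[:,2:]
E
python3 - <<'E'
from h import *
c=cams.capture("top");im=c["img"]
cv2.imwrite("pics/top_crop.png",cv2.resize(im[125:285,250:390],None,fx=5.5/1.5,fy=5.5/1.5,interpolation=cv2.INTER_CUBIC))
for n,uv,z in [("canL",(294,203),.096),("canR",(338,209),.096),("turq",(328,262),.09),("tabR",(340,192),.05),("knobL",(298,184),.05),("shelfFL",(282,178),.07),("shelfFR",(361,186),.07),("shelfBL",(288,137),.07),("shelfBR",(365,147),.07),("jar",(187,159),.07)]:
    print(n,ray(c,uv,z).round(3))
hsv=cv2.cvtColor(im,cv2.COLOR_BGR2HSV)
m=cv2.inRange(hsv,(5,80,120),(30,255,255));m[:, 260:]=0
for k in cv2.findContours(m,0,2)[0]:
    if cv2.contourArea(k)>500:
        r=cv2.minAreaRect(k);b=ray(c,cv2.boxPoints(r),.003)
        print("mat",r, ray(c,r[0],.003),np.hypot(*ray(c,r[0],.003)[0,:2]),np.linalg.norm(np.diff(b,axis=0),axis=1), b.round(3)[:,:2])
b=ray(c,[(402,195),(446,193),(456,261),(408,265)],.015);print("tray",b.round(3),b.mean(0))
E
```

```text
canL [[0.543 0.035 0.096]]
canR [[ 0.527 -0.081  0.096]]
turq [[ 0.388 -0.052  0.09 ]]
tabR [[ 0.583 -0.092  0.05 ]]
knobL [[0.606 0.023 0.05 ]]
shelfFL [[0.618 0.066 0.07 ]]
shelfFR [[ 0.595 -0.147  0.07 ]]
shelfBL [[0.734 0.05  0.07 ]]
shelfBR [[ 0.704 -0.161  0.07 ]]
jar [[0.672 0.326 0.07 ]]
mat ((124.60955810546875, 238.97470092773438), (44.14741516113281, 46.1711540222168), 77.00537872314453) [[0.46090314 0.50566645 0.003     ]] 0.6842004559177021 [0.12841471 0.12569141 0.12640824] [[0.507 0.585]
 [0.536 0.46 ]
 [0.415 0.427]
 [0.387 0.55 ]]
mat ((192.70181274414062, 231.16053771972656), (43.991851806640625, 45.276912689208984), 80.13418579101562) [[0.48246833 0.31630689 0.003     ]] 0.5769105123938665 [0.12689782 0.12477206 0.12489132] [[0.533 0.391]
 [0.555 0.266]
 [0.433 0.242]
 [0.411 0.365]]
tray [[ 0.581 -0.268  0.015]
 [ 0.587 -0.391  0.015]
 [ 0.397 -0.407  0.015]
 [ 0.386 -0.276  0.015]] [ 0.48792093 -0.3357785   0.015     ]
```

View pics/top_crop.png

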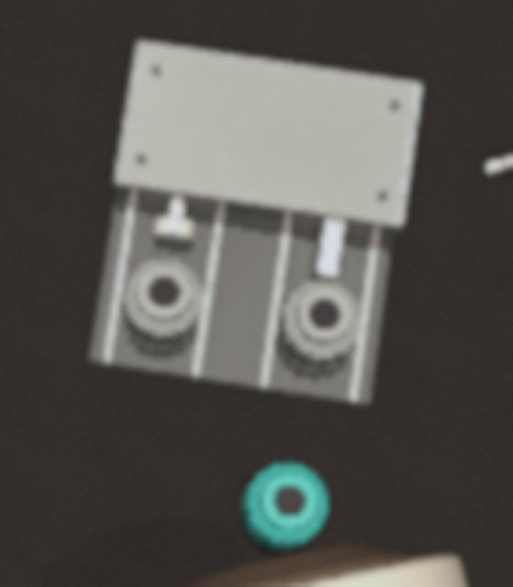

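Things that could be taken for the canister, in top-view pixels:
- the grey one at (294,206), which is in front of the T-shaped knob at (298,184)
- the grey one at (338,211), which is in front of the flat tab at (340,192)
- the turquoise one at (328,262), which is excluded

I choose (338,211), because the crop shows a plain flat bar behind it. For the mat I take (193,231), which is nearer the base (0.577 m against 0.684 m). Next I'll refine the bay frame.

```bash
python3 - <<'E'
from h import *
c=cams.capture("top");im=c["img"]
q=lambda x,y:(250+(x+.5)/3.6667-.5,125+(y+.5)/3.6667-.5)
FL,FR,BL,BR=[ray(c,q(*p),.07)[0] for p in [(114,184),(404,228),(136,38),(424,82)]]
print(FL,FR,BL,BR, np.linalg.norm(FL-FR),np.linalg.norm(BL-BR),np.linalg.norm(FL-BL),np.linalg.norm(FR-BR))
yv=(FL-FR)+(BL-BR);yaw=np.arctan2(yv[1],yv[0])-np.pi/2
yv2=(BL-FL)+(BR-FR);print("yaw",yaw,np.arctan2(yv2[1],yv2[0]))
ctr=(FL+FR+BL+BR)/4
Rm=R.from_euler('z',yaw).as_matrix()
o=ctr-Rm@[.055,0,0];o[2]=0;print("bay",o)
def tb(p):return (Rm.T@(np.asarray(p)-o)).round(4)
for n,p,z in [("canR hole",(324,314),.096),("canL hole",(164,292),.096),("turq hole",(289,499),.09),("tab tip top",(327,274),.054),("tab left at shelf",(322,220),.054),("knob",(174,230),.04),("deckFL",(90,360),.006),("deckFR",(372,402),.006)]:
    w=ray(c,q(*p),z)[0];print(n,w.round(4),tb(w))
s=manip.get_state();print(R.from_quat(s["tool_rot"]).as_matrix().round(3))
# tray
g=cv2.cvtColor(im,cv2.COLOR_BGR2GRAY)
m=(g>75).astype(np.uint8)*255;m[:,:395]=0;m[:,462:]=0;m[:185]=0;m[275:]=0
k=max(cv2.findContours(m,0,2)[0],key=cv2.contourArea);r=cv2.minAreaRect(k);b=ray(c,cv2.boxPoints(r),.012)
print("tray",r,b.round(4),ray(c,r[0],.008),np.linalg.norm(np.diff(b,axis=0),axis=1))
cv2.imwrite("pics/tray_crop.png",cv2.resize(im[180:280,385:475],None,fx=5,fy=5,interpolation=cv2.INTER_CUBIC))
E
```

```text
[0.62655628 0.06989449 0.07      ] [ 0.59248913 -0.14353633  0.07      ] [0.73958174 0.05325795 0.07      ] [ 0.70433761 -0.16175625  0.07      ] 0.2161325665456437 0.2178835796374696 0.11424329056199221 0.1133227548992003
yaw -0.16038455822779252 -0.15378060718190795
bay [ 0.61144706 -0.03675165  0.        ]
canR hole [ 0.5234 -0.0807  0.096 ] [-0.0799 -0.0574  0.096 ]
canL hole [0.5398 0.0338 0.096 ] [-0.082   0.0582  0.096 ]
turq hole [ 0.3916 -0.0537  0.09  ] [-0.2143 -0.0519  0.09  ]
tab tip top [ 0.5614 -0.0878  0.054 ] [-0.0413 -0.0584  0.054 ]
tab left at shelf [ 0.6025 -0.085   0.054 ] [-0.0011 -0.049   0.054 ]
knob [0.5984 0.025  0.04  ] [-0.0227  0.0589  0.04  ]
deckFL [0.505  0.0888 0.006 ] [-0.1251  0.107   0.006 ]
deckFR [ 0.4724 -0.1246  0.006 ] [-0.1233 -0.1089  0.006 ]
[[ 0.938  0.346 -0.   ]
 [ 0.346 -0.938  0.001]
 [ 0.    -0.001 -1.   ]]
tray ((427.88531494140625, 228.01333618164062), (71.79533386230469, 49.38816833496094), 83.36748504638672) [[ 0.5815 -0.2613  0.012 ]
 [ 0.5975 -0.3993  0.012 ]
 [ 0.3978 -0.4096  0.012 ]
 [ 0.3825 -0.2752  0.012 ]] [[ 0.48911994 -0.33749831  0.008     ]] [0.13888482 0.19994633 0.13528521]
```

View pics/tray_crop.png

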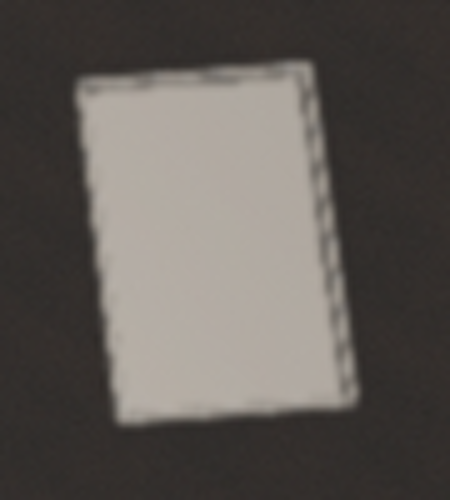

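```bash
python3 -m inch '[[[1,1,1.4,0,-0.05],[1,4,5.5,0,-0.12],[1,7,10,0,-0.2],[1,10,14,0,-0.27],[1,13,18,0,-0.34],[1,16,22.5,0,-0.41],[1,19,27,0,-0.46],[1,22,31,0,-0.51]]]' && python3 -m inch '[[[1,3,4,0,0],[1,6,8.5,0,0],[1,8.5,12,0,0],[1,10,14.2,0,0],[1,10.4,14.8,0,0],[1,10.4,14.8,0,0]]]' 
python3 - <<'E'
from h import *
s=manip.get_state();print(s["tcp_pos"],R.from_quat(s["tool_rot"]).as_matrix().round(3)[:,0],s["qpos"].round(3),s["time"])
c=cams.capture("wrist");cv2.imwrite("pics/wrist1.png",c["img"])
c=cams.capture("top");q=[(385+x/5,180+y/5) for x,y in [(78,78),(312,62),(357,405),(116,424)]]
b=ray(c,q,.015);print("tray",b.round(4),b.mean(0))
E
```

```text
time: 1.05
tcp_pos: [0.4121, -0.2379, 0.2315]
tool_rot: [0.997, -0.079, 0.0, 0.0]
contact_force: [1.4, -0.4, -0.2]
gripper_width: 0.0854
time: 1.65
tcp_pos: [0.5157, -0.0912, 0.231]
tool_rot: [0.997, -0.077, -0.0, -0.0]
contact_force: [0.0, -0.3, -0.4]
gripper_width: 0.0855
[ 0.51569908 -0.09120233  0.23102803] [ 0.988 -0.154 -0.   ] [-0.322  0.044  1.555  0.     1.544  1.403] 1.65
tray [[ 0.5797 -0.2645  0.015 ]
 [ 0.5885 -0.3954  0.015 ]
 [ 0.397  -0.4082  0.015 ]
 [ 0.3869 -0.2766  0.015 ]] [ 0.48805647 -0.33619882  0.015     ]
```

View pics/wrist1.png

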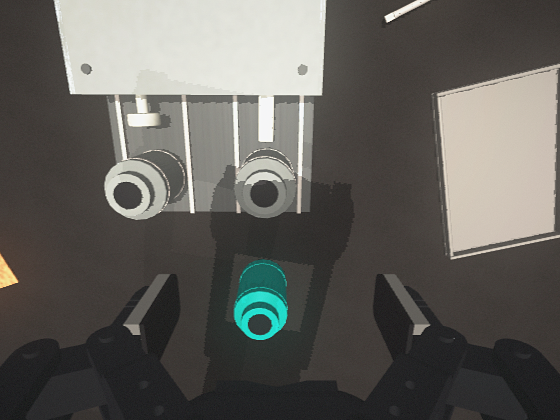

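The wrist view shows the target canister at (265,192) with the tab behind it at (266,120), the knob canister at (128,192), and the turquoise canister at (260,322). The shelf edge is level in the picture at row 95, so the tool is lined up with the bay. Next I cast these pixels to positions.

```bash
python3 - <<'E'
from h import *
s=manip.get_state();print(s["tcp_pos"])
c=cams.capture("wrist")
o=np.array([.6114,-.0368,0]);Rm=R.from_euler('z',-.157).as_matrix()
for n,p,z in [("canR",(265,192),.096),("canL",(127,194),.096),("turq",(260,322),.09),("tabtipL",(259,142),.054),("tabtipR",(274,142),.054),("shelfL",(70,94),.07),("shelfR",(323,94),.07),("railR",(301,213),.012),("railL",(238,213),.012),("trayTL",(433,94),.015),("trayBL",(451,258),.015)]:
    w=ray(c,p,z,s)[0];print(n,w.round(4),(Rm.T@(w-o)).round(4))
E
```

```text
[ 0.51508574 -0.09254685  0.23118263]
canR [ 0.5234 -0.0849  0.096 ] [-0.0794 -0.0613  0.096 ]
canL [0.54   0.0319 0.096 ] [-0.0813  0.0566  0.096 ]
turq [ 0.3914 -0.0575  0.09  ] [-0.214  -0.0548  0.09  ]
tabtipL [ 0.5613 -0.0842  0.054 ] [-0.0421 -0.0546  0.054 ]
tabtipR [ 0.5591 -0.0981  0.054 ] [-0.042  -0.0687  0.054 ]
shelfL [0.6278 0.0672 0.07  ] [-0.      0.1053  0.07  ]
shelfR [ 0.5942 -0.1461  0.07  ] [ 1.000e-04 -1.106e-01  7.000e-02]
railR [ 0.4717 -0.1147  0.012 ] [-0.1258 -0.0988  0.012 ]
railL [ 0.4828 -0.0443  0.012 ] [-0.1259 -0.0275  0.012 ]
trayTL [ 0.5771 -0.2627  0.015 ] [ 0.0014 -0.2285  0.015 ]
trayBL [ 0.3904 -0.2809  0.015 ] [-0.1801 -0.2756  0.015 ]
```

```bash
python3 -m inch '[[[1,0.4,0.4,-2,0],[1,0.8,0.9,-5,0],[1,0.8,0.9,-8,0],[1,0.8,0.9,-10,0],[1,0.8,0.9,-10.5,0],[1,0.8,0.9,-10.5,0],[1,0.8,0.9,-10.5,0]]]'
python3 - <<'E'
from h import *
for i in range(2):
    s=manip.get_state();print(s["tcp_pos"],R.from_quat(s["tool_rot"]).as_matrix().round(3)[:,0])
c=cams.capture("wrist");cv2.imwrite("pics/wrist2.png",c["img"])
E
```

```text
time: 2.5
tcp_pos: [0.5239, -0.0835, 0.1276]
tool_rot: [0.997, -0.078, 0.001, 0.0]
contact_force: [0.8, -0.3, 0.1]
gripper_width: 0.0854
[ 0.52387611 -0.08350913  0.12758928] [ 0.988 -0.156  0.002]
[ 0.52387611 -0.08350913  0.12758928] [ 0.988 -0.156  0.002]
```

View pics/wrist2.png

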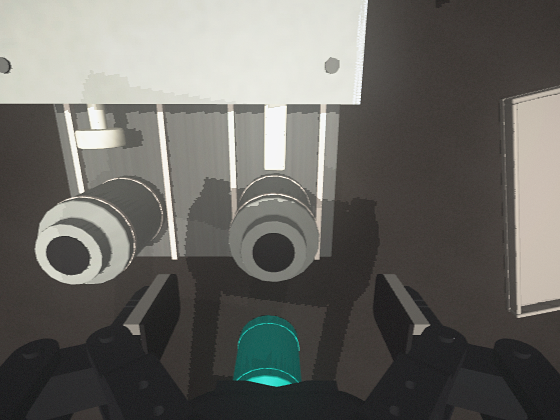

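```bash
python3 - <<'E'
from h import *
s=manip.get_state();print(s["tcp_pos"]); c=cams.capture("wrist")
for n,p,z in [("canR",(274,252),.096),("tabL",(265,169),.054),("tabR",(285,169),.054)]:print(n,ray(c,p,z,s).round(4))
E
python3 -m inch '[[[1,0,0,-2,0],[1,0,0,-5,0],[1,0,0,-7.5,0],[1,0,0,-8.7,0],[1,0,0,-8.7,0],[1,0,0,-8.7,0]]]'
```

```text
[ 0.52396032 -0.08340443  0.12766685]
canR [[ 0.523  -0.0828  0.096 ]]
tabL [[ 0.5631 -0.083   0.054 ]]
tabR [[ 0.5611 -0.0958  0.054 ]]
time: 3.2
tcp_pos: [0.5241, -0.0831, 0.0405]
tool_rot: [0.997, -0.078, 0.001, 0.0]
contact_force: [-0.2, -0.3, 0.6]
gripper_width: 0.0854
```

Centred within 1 mm, so I close with 50 N.

```bash
python3 -m inch '[[[0.55,0,0,0,0],[0.55,0,0,0,0],[0.3,0,0,0,0],[0.3,0,0,0,0],[0.3,0,0,0,0],[0.3,0,0,0,0],[0.3,0,0,0,0],[0.3,0,0,0,0]]]' 50
```

```text
time: 4.0
tcp_pos: [0.5241, -0.083, 0.0406]
tool_rot: [0.997, -0.078, 0.001, 0.0]
contact_force: [-3.1, 0.8, 10.4]
gripper_width: 0.0554
```

```bash
python3 -m inch '[[[0.3,0,0,0.3,0],[0.3,0,0,1,0],[0.3,0,0,2,0],[0.3,0,0,3.5,0],[0.3,0,0,5,0],[0.3,0,0,5,0]]]'
python3 - <<'E'
from h import *
c=cams.capture("scene");cv2.imwrite("pics/s3.png",cv2.resize(c["img"][120:330,80:360],None,fx=2.5,fy=2.5))
c=cams.capture("wrist");cv2.imwrite("pics/w3.png",c["img"])
E
```

```text
time: 4.6
tcp_pos: [0.5245, -0.0832, 0.0917]
tool_rot: [0.997, -0.078, 0.002, 0.0]
contact_force: [0.7, -0.3, -3.3]
gripper_width: 0.055
```

View pics/s3.png

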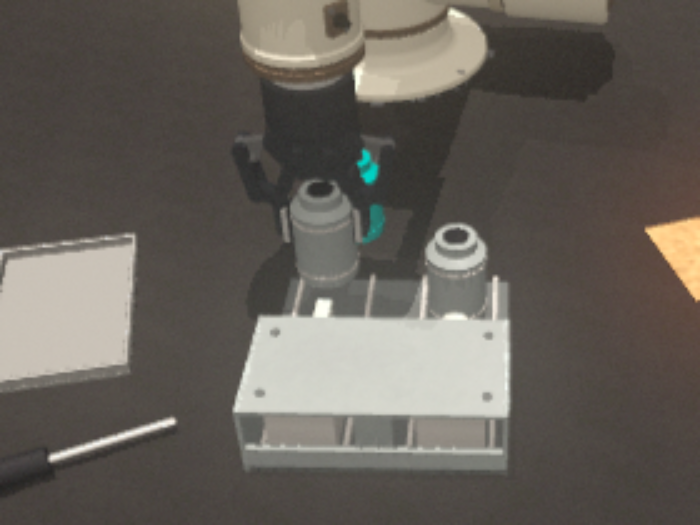

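View pics/w3.png

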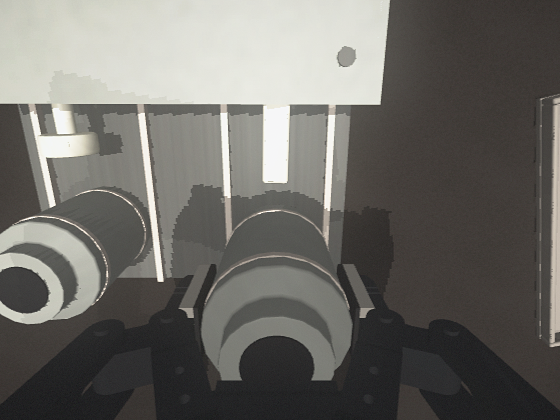

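The canister is held upright at (330,230) in the scene crop, and the tab is now clear in the wrist view at (276,145). I lift higher and carry it to the mat, over the other canister with about 5 cm of clearance.

```bash
python3 -m inch '[[[0.3,0,0,2,0],[0.3,0,0,4.5,0],[0.3,0,0,7,0],[0.3,0,0.5,9,0],[0.3,0,2,9,0],[0.3,-0.3,4.5,9,0],[0.3,-0.6,7.5,9,0],[0.3,-1,10.5,9,0]]]' && python3 -m inch '[[[0.3,-0.3,3.5,0,0],[0.3,-0.6,7,0,0],[0.3,-1,10.5,0,0],[0.3,-1.4,14,0,0],[0.3,-1.8,17.5,0,0],[0.3,-2.2,21,0,0],[0.3,-2.6,24.5,0,0],[0.3,-2.9,27,0,0]]]' && python3 -m inch '[[[0.3,0,1,0,0],[0.3,0,1.5,0,0],[0.3,0,1.5,0,0],[0.3,0,1.5,0,0],[0.3,0,1.5,0,0]]]'
python3 - <<'E'
from h import *
s=manip.get_state();c=cams.capture("wrist");cv2.imwrite("pics/w4.png",c["img"])
c=cams.capture("top");cv2.imwrite("pics/t4.png",c["img"])
print(s["tcp_pos"],s["qpos"])
E
```

```text
time: 5.5
tcp_pos: [0.5126, 0.0238, 0.1773]
tool_rot: [0.997, -0.078, -0.001, -0.0]
contact_force: [-0.1, 1.0, -2.9]
gripper_width: 0.0548
time: 6.3
tcp_pos: [0.4829, 0.2946, 0.1772]
tool_rot: [0.997, -0.077, -0.001, 0.0]
contact_force: [-0.2, -0.8, -2.4]
gripper_width: 0.0549
time: 6.8
tcp_pos: [0.4847, 0.3063, 0.1792]
tool_rot: [0.997, -0.079, 0.0, 0.0]
contact_force: [0.4, -0.1, -2.7]
gripper_width: 0.0551
[0.48471274 0.3062944  0.17921639] [ 4.29233391e-01  1.69779439e-01  1.52066289e+00 -4.94944215e-05
  1.45110090e+00  2.15731714e+00]
```

View pics/w4.png

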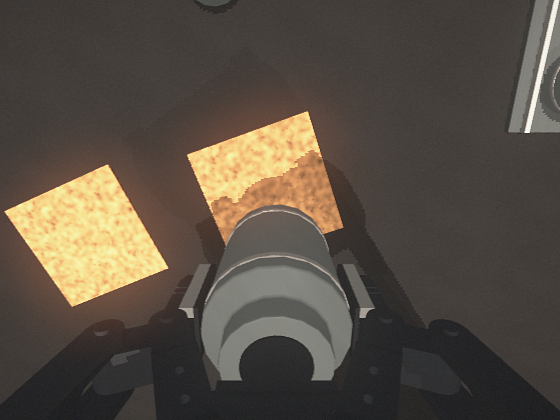

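The canister is upright in the grip above the near mat, whose visible corners are (188,155), (308,111) and (343,228). The far mat is to the left at (87,235). I'll check the mat centre from this view.

```bash
python3 - <<'E'
from h import *
s=manip.get_state();c=cams.capture("wrist")
b=ray(c,[(188,155),(308,111),(343,228)],.003,s);print(b.round(4),(b[0]+b[2])/2,np.linalg.norm(np.diff(b,axis=0),axis=1),s["tcp_pos"])
E
```

```text
[[0.5297 0.3832 0.003 ]
 [0.5515 0.266  0.003 ]
 [0.4334 0.2456 0.003 ]] [0.4815468  0.31437598 0.003     ] [0.11918917 0.11992361] [0.48472905 0.30646612 0.17935848]
```

```bash
python3 -m inch '[[[0.3,-0.1,0.4,-2,0],[0.3,-0.3,0.8,-5,0],[0.3,-0.3,0.8,-8,0],[0.3,-0.3,0.8,-11,0],[0.3,-0.3,0.8,-13,0],[0.3,-0.3,0.8,-13.5,0],[0.3,-0.3,0.8,-13.5,0],[0.3,-0.3,0.8,-13.5,0]]]'
```

```text
time: 7.75
tcp_pos: [0.4822, 0.3153, 0.0456]
tool_rot: [0.997, -0.078, 0.001, -0.0]
contact_force: [-0.0, 0.3, -3.0]
gripper_width: 0.0545
```

```bash
python3 -m inch '[[[0.3,0,0,-0.2,0],[0.3,0,0,-0.4,0],[0.3,0,0,-0.55,0],[0.3,0,0,-0.65,0],[0.3,0,0,-0.75,0],[0.3,0,0,-0.75,0]]]'
```

```text
time: 8.35
tcp_pos: [0.4815, 0.3152, 0.0376]
tool_rot: [0.997, -0.078, 0.0, -0.0]
contact_force: [-5.6, -3.4, 10.9]
gripper_width: 0.0549
```

The canister is in contact with the mat (about +11 N up), so I release.

```bash
python3 -m inch '[[[0.7,0,0,0.05,0],[0.75,0,0,0.1,0],[0.85,0,0,0.1,0],[1,0,0,0.1,0],[1,0,0,0.1,0],[1,0,0,0.1,0]]]'; python3 -m inch '[[[1,0,0,1,0],[1,0,0,3,0],[1,0,0,6,0],[1,0,0,9,0],[1,0,0,12,0],[1,0,0,14,0],[1,0,0,15,0]]]'
python3 - <<'E'
from h import *
s=manip.get_state();c=cams.capture("wrist");cv2.imwrite("pics/w5.png",c["img"])
c=cams.capture("scene");cv2.imwrite("pics/s5.png",cv2.resize(c["img"][150:320,290:500],None,fx=3,fy=3))
E
```

```text
time: 8.95
tcp_pos: [0.4815, 0.3151, 0.0377]
tool_rot: [0.997, -0.078, -0.0, -0.0]
contact_force: [-0.1, -0.7, 0.0]
gripper_width: 0.0854
time: 9.65
tcp_pos: [0.482, 0.3153, 0.1905]
tool_rot: [0.997, -0.078, 0.001, -0.001]
contact_force: [1.4, -0.3, 0.4]
gripper_width: 0.0854
```

View pics/w5.png

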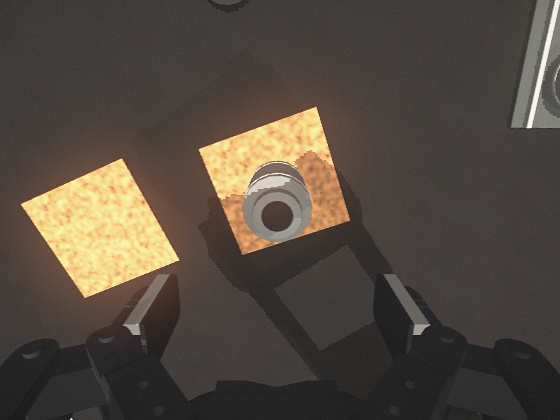

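View pics/s5.png

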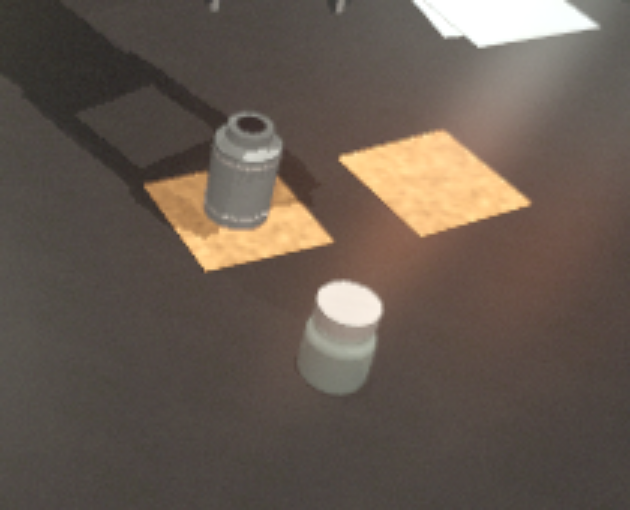

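The canister stands upright in the middle of the near mat: (277,205) in the wrist view, (243,170) in the scene crop. Next I go above the tab.

```bash
python3 -m inch '[[[1,0.4,-2,0,0],[1,1.2,-6,0,0],[1,2.1,-10,0,0],[1,3,-14,0,0],[1,4,-18,0,0],[1,5,-22,0,0],[1,6,-26,0,0],[1,7,-30,0,0]]]' && python3 -m inch '[[[1,1,-4,-1,0],[1,2,-8,-3,0],[1,2.4,-10.3,-5,0],[1,2.4,-10.8,-6,0],[1,2.4,-10.8,-6,0],[1,2.4,-10.8,-6,0]]]'
python3 - <<'E'
from h import *
s=manip.get_state();c=cams.capture("wrist");cv2.imwrite("pics/w6.png",c["img"]);print(s["tcp_pos"],R.from_quat(s["tool_rot"]).as_matrix()[:,0])
E
```

```text
time: 10.55
tcp_pos: [0.5512, 0.0135, 0.1864]
tool_rot: [0.997, -0.078, -0.001, -0.0]
contact_force: [0.8, 0.4, -0.1]
gripper_width: 0.0856
time: 11.15
tcp_pos: [0.5753, -0.092, 0.1278]
tool_rot: [0.997, -0.078, -0.0, -0.0]
contact_force: [-0.1, -0.2, 0.5]
gripper_width: 0.0854
[ 0.5753476  -0.09202375  0.12779694] [ 9.87895913e-01 -1.55117550e-01 -4.58367530e-04]
```

View pics/w6.png

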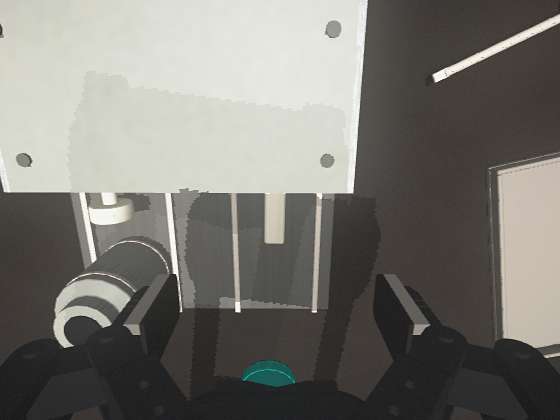

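```bash
python3 - <<'E'
from h import *
s=manip.get_state();c=cams.capture("wrist")
b=ray(c,[(265,244),(284,244),(5,192),(354,193)],.054,s);b[2:]=ray(c,[(5,192),(354,193)],.07,s);print(b.round(4))
t=(b[0]+b[1])/2;X=np.array([.988,-.156,0]);print("tip",t,"dist tip to shelf edge",(b[2]-t)@X,(b[3]-t)@X,"TCP rel tip along x/y",(s["tcp_pos"]-t)@X,(s["tcp_pos"]-t)@[.156,.988,0])
E
```

```text
[[ 0.5622 -0.0826  0.054 ]
 [ 0.5602 -0.0958  0.054 ]
 [ 0.6281  0.0688  0.07  ]
 [ 0.5942 -0.1442  0.07  ]]
tip [ 0.56122137 -0.0891822   0.054     ] dist tip to shelf edge 0.041404696187748405 0.04117139458140433 TCP rel tip along x/y 0.014661070134361623 -0.0004256328833257151
```

The tab tip is at (275,244), 41 mm in front of the shelf edge, and the TCP is centred on it within 0.5 mm. I go down and grip.

```bash
python3 -m inch '[[[1,0,0,-2,0],[1,0,0,-5,0],[1,0,0,-8,0],[1,0,0,-10,0],[1,0,0,-10.5,0],[1,0,0,-10.5,0],[1,0,0,-10.5,0]]]' && python3 -m inch '[[[0.4,0,0,0,0],[0.3,0,0,0,0],[0.2,0,0,0,0],[0,0,0,0,0],[0,0,0,0,0],[0,0,0,0,0],[0,0,0,0,0],[0,0,0,0,0]]]' 50
```

```text
time: 11.95
tcp_pos: [0.5763, -0.0928, 0.0244]
tool_rot: [0.997, -0.078, 0.001, 0.0]
contact_force: [0.1, -0.1, -0.1]
gripper_width: 0.0854
time: 12.75
tcp_pos: [0.5756, -0.0928, 0.023]
tool_rot: [0.997, -0.078, 0.0, -0.0]
contact_force: [-1.6, 1.3, 5.8]
gripper_width: 0.013
```

```bash
python3 -m inch '[[[0,-0.2,0.03,0,0],[0,-0.6,0.1,0,0],[0,-1.2,0.19,0,0],[0,-2,0.32,0,0],[0,-2.8,0.44,0,0],[0,-3,0.47,0,0]]]'; python3 - <<'E'
from h import *
c=cams.capture("wrist");cv2.imwrite("pics/w7.png",c["img"])
E
```

```text
time: 13.35
tcp_pos: [0.5447, -0.088, 0.023]
tool_rot: [0.997, -0.078, 0.0, -0.0]
contact_force: [3.9, 0.0, 1.4]
gripper_width: 0.0136
```

View pics/w7.png

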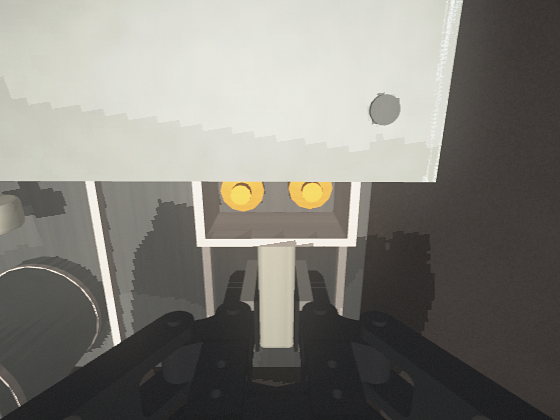

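The box front edge has come out to row 245 and follows the tab level, with only 4 N of drag. I continue.

```bash
python3 -m inch '[[[0,-0.8,0.13,0,0],[0,-2,0.32,0,0],[0,-3.2,0.5,0,0],[0,-4.4,0.69,0,0],[0,-5.6,0.88,0,0],[0,-6.8,1.07,0,0],[0,-7.7,1.21,0,0],[0,-7.8,1.23,0,0]]]'; python3 -m inch '[[[0,0,0,0,0],[0,0,0,0,0]]]'; python3 - <<'E'
from h import *
s=manip.get_state();print(s["tcp_pos"])
c=cams.capture("wrist");cv2.imwrite("pics/w8.png",c["img"])
c=cams.capture("top");cv2.imwrite("pics/t8.png",cv2.resize(c["img"][120:290,250:400],None,fx=3.5,fy=3.5))
c=cams.capture("scene");cv2.imwrite("pics/s8.png",cv2.resize(c["img"][120:330,80:360],None,fx=2.5,fy=2.5))
E
```

```text
time: 14.2
tcp_pos: [0.4663, -0.0756, 0.0229]
tool_rot: [0.997, -0.078, -0.0, -0.0]
contact_force: [4.3, 0.2, 2.4]
gripper_width: 0.0138
time: 14.4
tcp_pos: [0.4663, -0.0756, 0.0229]
tool_rot: [0.997, -0.078, -0.001, -0.0]
contact_force: [-6.5, 1.0, 15.2]
gripper_width: 0.0134
[ 0.46627308 -0.07563718  0.02290047]
```

View pics/w8.png

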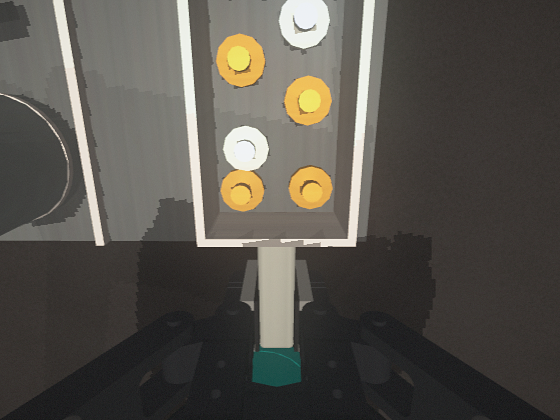

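View pics/t8.png

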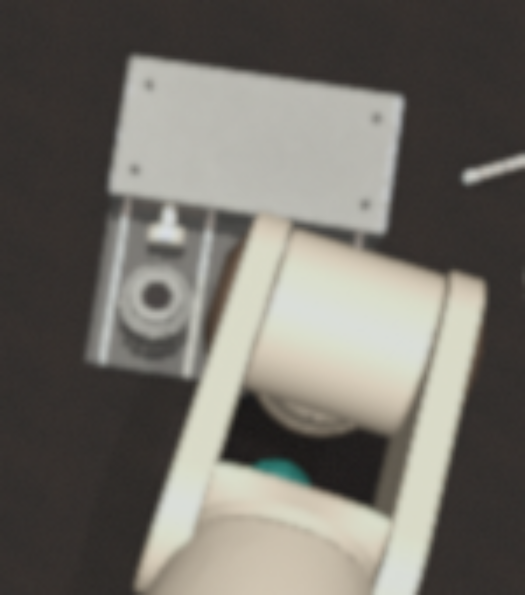

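View pics/s8.png

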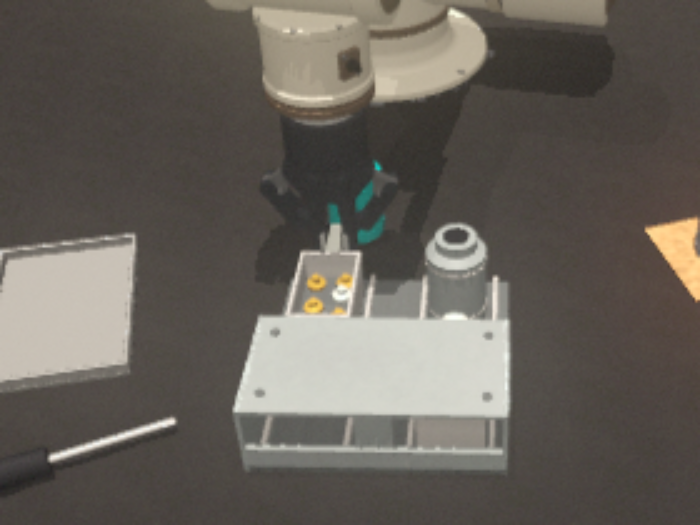

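The box is out: its front edge is at row 243 in the wrist view, the parts are in place, and it is level in the lane. Its centre is at bay x ≈ -0.061. I release the tab and rise.

```bash
python3 -m inch '[[[0.3,0,0,0,0],[0.6,0,0,0,0],[1,0,0,0,0],[1,0,0,0,0],[1,0,0,0,0]]]'; python3 -m inch '[[[1,0,0,1,0],[1,0,0,3,0],[1,0,0,6,0],[1,0,0,9,0],[1,1.5,-0.2,11,0],[1,4,-0.6,11,0],[1,6.5,-1,11,0],[1,7.4,-1.2,11,0]]]'; python3 -m inch '[[[1,0,0,0,0],[1,0,0,0,0],[1,0,0,0,0]]]';  python3 - <<'E'
from h import *
s=manip.get_state();print(s["tcp_pos"])
c=cams.capture("wrist");cv2.imwrite("pics/w9.png",c["img"])
E
```

```text
time: 15.05
tcp_pos: [0.4673, -0.0758, 0.0226]
tool_rot: [0.997, -0.078, -0.0, -0.0]
contact_force: [-0.7, 0.8, 0.7]
gripper_width: 0.0815
time: 15.85
tcp_pos: [0.543, -0.0881, 0.1334]
tool_rot: [0.997, -0.078, 0.0, 0.0]
contact_force: [-0.0, 0.9, 0.1]
gripper_width: 0.0853
time: 16.15
tcp_pos: [0.5407, -0.0877, 0.1329]
tool_rot: [0.997, -0.078, -0.0, -0.0]
contact_force: [1.2, 0.0, -0.2]
gripper_width: 0.0853
[ 0.54069105 -0.08768098  0.13291083]
```

View pics/w9.png

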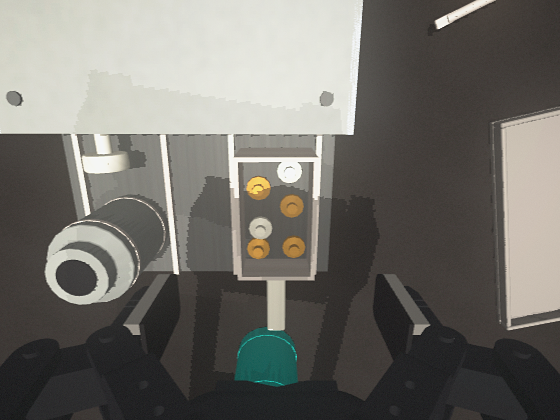

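```bash
python3 - <<'E'
from h import *
s=manip.get_state();c=cams.capture("wrist")
b=ray(c,[(234,157),(321,157),(317,279),(232,279)],.056,s);print(b.round(4),b.mean(0),np.linalg.norm(np.diff(b,axis=0),axis=1),s["tcp_pos"])
d=b[0]+b[1]-b[2]-b[3];print("yaw",np.arctan2(d[1],d[0]))
m=b.mean(0)-[.6114,-.0375,0];print(R.from_euler('z',.157).apply(m))
t=ray(c,[(500,120),(509,328)],.015,s);print("tray left edge",t,np.arctan2(*(t[0]-t[1])[[1,0]]))
E
```

```text
[[ 0.5901 -0.0684  0.056 ]
 [ 0.5813 -0.1244  0.056 ]
 [ 0.4929 -0.1113  0.056 ]
 [ 0.5025 -0.0496  0.056 ]] [ 0.54172662 -0.08841839  0.056     ] [0.05676185 0.08941197 0.06238923] [ 0.54080238 -0.08772245  0.13297849]
yaw -0.17952414439558387
[-0.06085506 -0.06118597  0.056     ]
tray left edge [[ 0.58098885 -0.26419936  0.015     ]
 [ 0.39214028 -0.28077656  0.015     ]] 0.08755595324377022
```

The TCP is over the box centre within 1 mm. I go down over its width and grip.

```bash
python3 -m inch '[[[1,0.1,0,-2,0],[1,0.1,0,-5,0],[1,0.1,0,-8,0],[1,0.1,0,-10,0],[1,0.1,0,-11,0],[1,0.1,0,-11,0],[1,0.1,0,-11,0]]]' && python3 -m inch '[[[0.7,0,0,0,0],[0.6,0,0,0,0],[0.4,0,0,0,0],[0.3,0,0,0,0],[0.3,0,0,0,0],[0.3,0,0,0,0],[0.3,0,0,0,0]]]' 70
```

```text
time: 16.95
tcp_pos: [0.5429, -0.088, 0.0238]
tool_rot: [0.997, -0.078, 0.001, 0.0]
contact_force: [0.1, -0.4, 0.9]
gripper_width: 0.0852
time: 17.65
tcp_pos: [0.543, -0.088, 0.024]
tool_rot: [0.997, -0.078, 0.001, 0.0]
contact_force: [-2.1, 0.5, 8.6]
gripper_width: 0.0551
```

```bash
python3 -m inch '[[[0.3,0,0,0.3,0],[0.3,0,0,1,0],[0.3,0,0,2,0],[0.3,0,0,3.5,0],[0.3,0,0,5,0],[0.3,0,0,5,0]]]';  python3 - <<'E'
from h import *
c=cams.capture("wrist");cv2.imwrite("pics/w10.png",c["img"])
c=cams.capture("scene");cv2.imwrite("pics/s10.png",cv2.resize(c["img"][120:330,80:360],None,fx=2.5,fy=2.5))
E
```

```text
time: 18.25
tcp_pos: [0.5435, -0.0882, 0.0753]
tool_rot: [0.997, -0.078, 0.002, 0.0]
contact_force: [0.1, 0.1, -3.4]
gripper_width: 0.0551
```

View pics/w10.png

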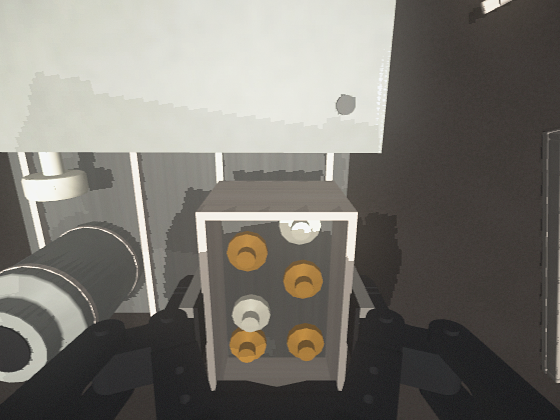

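View pics/s10.png

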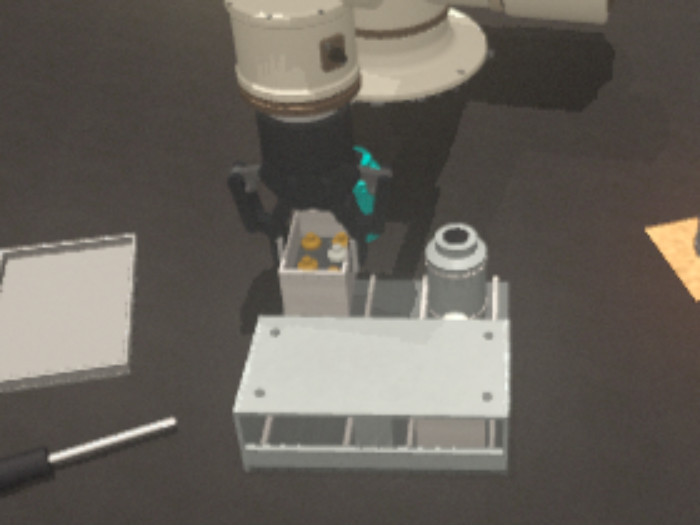

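The box is gripped level and lifted. In the scene crop it is at (318,265), and the screwdriver and other canister are unmoved. I carry it to the tray and turn it +0.23 rad to match the tray.

```bash
python3 -m inch '[[[0.3,0,-0.6,0.8,0.01],[0.3,-0.5,-2.2,2,0.03],[0.3,-1,-4.8,2.5,0.06],[0.3,-1.6,-7.8,2.5,0.1],[0.3,-2.3,-11,2.5,0.13],[0.3,-3,-14,2.5,0.16],[0.3,-3.7,-17,2.5,0.19],[0.3,-4.3,-20,2.5,0.22]]]' && python3 -m inch '[[[0.3,-0.6,-2.5,0,0.01],[0.3,-1,-4.2,0,0.01],[0.3,-1.1,-4.8,0,0.01],[0.3,-1.1,-4.8,0,0.01],[0.3,-1.1,-4.8,0,0.01],[0.3,-1.1,-4.8,0,0.01]]]'
python3 - <<'E'
from h import *
s=manip.get_state();print(s["tcp_pos"],R.from_quat(s["tool_rot"]).as_matrix()[:,0])
c=cams.capture("wrist");cv2.imwrite("pics/w11.png",c["img"])
E
```

```text
time: 19.15
tcp_pos: [0.4987, -0.2894, 0.0976]
tool_rot: [0.999, 0.033, -0.0, -0.0]
contact_force: [0.3, -0.3, -3.8]
gripper_width: 0.0554
time: 19.75
tcp_pos: [0.4888, -0.3349, 0.0978]
tool_rot: [0.999, 0.037, -0.0, -0.0]
contact_force: [-0.2, -0.7, -3.8]
gripper_width: 0.055
[ 0.48878769 -0.33492571  0.09778495] [ 9.97209703e-01  7.46512407e-02 -8.02141211e-06]
```

View pics/w11.png

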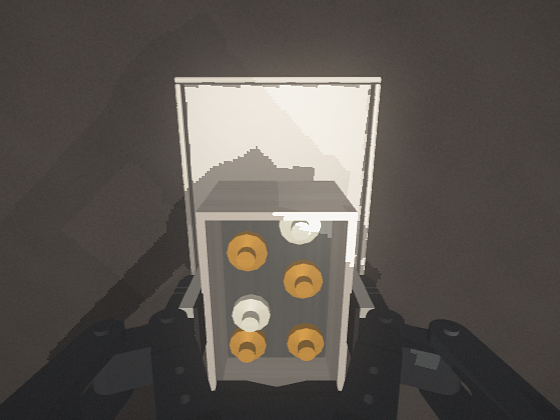

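The box is square with the tray, whose far wall is level at row 80 from x=177 to 380, and centred on it. I check the tray from the far corners, then lower.

```bash
python3 - <<'E'
from h import *
s=manip.get_state();c=cams.capture("wrist")
b=ray(c,[(176,79),(381,79)],.015,s);m=b.mean(0);print(b.round(4),np.linalg.norm(b[0]-b[1]))
X=R.from_quat(s["tool_rot"]).as_matrix()[:,0];print("tray ctr",m-.095*X,"tcp",s["tcp_pos"])
E
python3 -m inch '[[[0.3,0,-0.05,-1,0],[0.3,0,-0.1,-3,0],[0.3,0,-0.1,-5,0],[0.3,0,-0.1,-6.5,0],[0.3,0,-0.1,-7,0],[0.3,0,-0.1,-7,0],[0.3,0,-0.1,-7,0]]]'
```

```text
[[ 0.5773 -0.2664  0.015 ]
 [ 0.5869 -0.3942  0.015 ]] 0.1282110783994584
tray ctr [ 0.4873425  -0.33739513  0.01499386] tcp [ 0.48878721 -0.33501168  0.09783928]
time: 20.55
tcp_pos: [0.4888, -0.3371, 0.0284]
tool_rot: [0.999, 0.037, 0.0, 0.0]
contact_force: [-0.3, -0.5, -3.9]
gripper_width: 0.0548
```

```bash
python3 -m inch '[[[0.3,0,0,-0.2,0],[0.3,0,0,-0.35,0],[0.3,0,0,-0.45,0],[0.3,0,0,-0.55,0],[0.3,0,0,-0.65,0],[0.3,0,0,-0.65,0]]]'
```

```text
time: 21.15
tcp_pos: [0.4885, -0.3369, 0.022]
tool_rot: [0.999, 0.037, 0.0, 0.0]
contact_force: [-4.7, 3.1, 6.7]
gripper_width: 0.0549
```

The box is in contact with the floor (the force went from -3.9 to +6.7 N). I release gently and rise.

```bash
python3 -m inch '[[[0.7,0,0,0,0],[0.75,0,0,0,0],[0.8,0,0,0.05,0],[0.85,0,0,0.1,0],[0.85,0,0,0.1,0],[0.85,0,0,0.1,0]]]' && python3 -m inch '[[[0.85,0,0,1,0],[0.85,0,0,3,0],[0.85,0,0,6,0],[0.85,0,0,9.5,0],[0.85,0,0,13,0],[0.85,0,0,16,0],[0.85,0,0,18,0],[0.85,0,0,18,0]]]'
python3 - <<'E'
from h import *
s=manip.get_state();c=cams.capture("wrist");cv2.imwrite("pics/w12.png",c["img"]);print(s["tcp_pos"])
c=cams.capture("scene");cv2.imwrite("pics/s12.png",c["img"])
E
```

```text
time: 21.75
tcp_pos: [0.4885, -0.3369, 0.0223]
tool_rot: [0.999, 0.037, 0.0, -0.0]
contact_force: [0.3, 0.2, -0.2]
gripper_width: 0.0726
time: 22.55
tcp_pos: [0.4892, -0.3375, 0.2063]
tool_rot: [0.999, 0.037, 0.002, 0.002]
contact_force: [-0.2, -1.0, -0.2]
gripper_width: 0.0725
[ 0.4892091  -0.33748708  0.20628626]
```

View pics/w12.png

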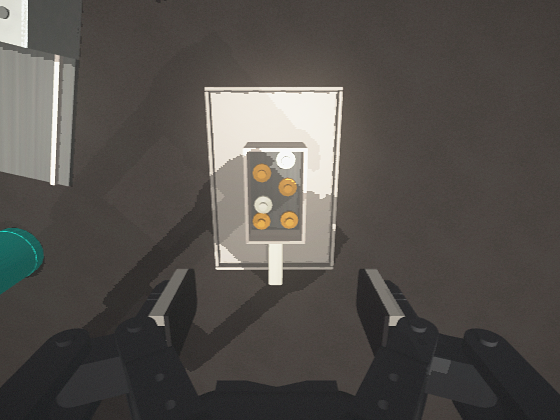

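View pics/s12.png

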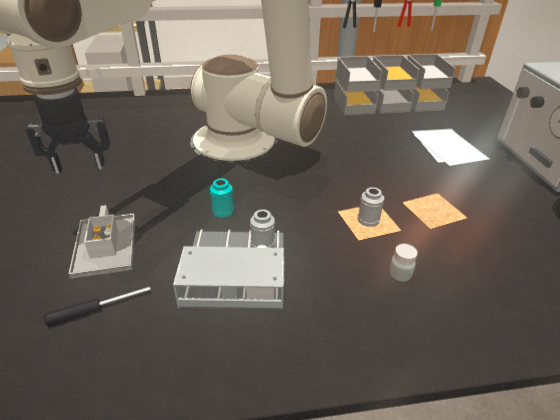

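The box lies flat inside the tray at (275,195) in the wrist view, with its parts in. In the scene view the canister stands on the near mat at (371,207), and the jar, screwdriver, knob box and other canister are where they were. One last numeric check, then I hand in.

```bash
python3 - <<'E'
from h import *
from rig import order
s=manip.get_state();c=cams.capture("wrist")
b=ray(c,[(244,149),(307,149),(304,243),(246,243)],.054,s);t=ray(c,[(206,88),(342,88),(333,269),(216,269)],.015,s)
print("box",b.mean(0),np.linalg.norm(np.diff(b,axis=0),axis=1),"tray",t.mean(0))
c=cams.capture("top");o=c["img"];cv2.imwrite("pics/t13.png",o)
c2=cams.capture("scene");k=ray(c2,[(373,194)],.093);print("canister top",k)
print(manip.get_state()["contact_force"]);order.job_done()
E
```

```text
box [ 0.48627412 -0.33701929  0.054     ] [0.05410471 0.08743224 0.05442251] tray [ 0.48785258 -0.33577033  0.015     ]
canister top [[0.4904768  0.31326275 0.093     ]]
[0.30123804 0.4790519  0.26658611]
the job is handed in; nothing more can be done
```

The job is done and handed in at about 23 s. `job_done()` gives no verdict, so what follows is from my own measurements.

- **Canister:** I gripped the grey canister in front of the flat-tab box and stood it upright on the nearer cork mat. The last scene view puts it about 9 mm from the mat's centre (limit 50 mm). The wrist and scene pictures right after release showed it upright and close to the middle.
- **Box:** I drew it 110 mm out by its tab, to bay x ≈ -0.061, then gripped it across its width and set it in the tray. It measures about 2 mm from the tray's centre and sits flat, with the parts still in it.
- **Everything else:** In the last pictures the other box, other canister, jar and screwdriver look unmoved. I judged that by eye and did not measure it. The gripper is clear, with contact force near zero.

No check failed. The box measured 54 × 87 mm in the last view against its nominal 56 × 90 mm, which is about what pixel reading allows.

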